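# Shut and lock the slide cabinet

## Robot

A 7-joint arm with a two-finger parallel gripper is mounted at the origin on a cart in front of the work surface, level with it; the furniture and walls round the work are solid. World frame = base frame: x ahead of the robot, y to its left, z up, the work surface at z = 0. Lengths are in m, angles in rad, forces in N, time in s.
With the tool pointing down it reaches from about 0.425 to 0.875 m from the base axis. Payload 4.7 kg.
Tool frame: the origin (TCP) lies midway between the tips of the shut fingers; the grasp point (between the pads) lies 19 mm behind it; z points along the fingers, y is the line along which they close (so a half turn about z gives the same grasp; the last joint's range is limited). The gripper opens to 87 mm and grips with 3 to 60 N. Pads are 19 mm wide; open, the fingers measure 117 mm over their backs; the gripper's body (75 mm by 190 mm) begins 51 mm behind the grasp point.
Start: joints at [-1.211, 0.321, -0.07, 1.45, 0.023, 1.371, -0.057], TCP at [0.22, 0.612, 0.223] pointing down, gripper open.
Joint ranges: [-2.86, 2.86], [-0.3, 2.09], [-1.38, 1.24], [0.06, 2.45], [-1.56, 4.7], [0.09, 2.05], [-2.69, 2.69]. Speed limits (rad/s): [2.57, 2.57, 3.14, 3.14, 3.14, 3.14, 3.14].

## Interface

Orientations are given as a rotation vector (axis times angle).
In Python, from bench import ctrl, get_image, calibration gives the robot as it stands.
- The arm moves only by the tool apply_moves, never from a script. Its arguments are lists of equal length, an entry for each row: "dp": the shift along the tool's x, y, z in m, a list of three; "twist": the turn, a rotation vector about the tool's x, y, z in rad, a list of three; "fingers": the closure, from 0 (fully open) to 1 (shut). In form: {"dp": [[dx, dy, dz], ...], "twist": [[ax, ay, az], ...], "fingers": [fingers, ...]}. A call has 1 to 10 rows; each row shifts and turns the commanded pose from where the row before left it, along the tool's axes as they then stand; what a row does not reach is not made up. A row lasts 1/10 s, in which the tool goes at most 50 mm and 8.59 degrees, less where a joint would pass 70% of its speed; a pose out of reach is approached as far as the arm can. A call is refused whole if a number of a shift passes 0.05 or a number of a turn 0.15, either way. A call with a gripper value outside its range is refused whole. The fingers move at their own pace and stop on an object; "newtons" is the grip in N (left out, the last holds). Time passes only in rows, so rows that do not move let the fingers close. It gives the time, the measured TCP pose, the force, the opening and the grip force at its end, in the units of the state.
- ctrl.get_state(): the state, without advancing time (a new reading comes with each control period).
- get_image(name): name is "scene" or "top"; returns the picture (384x512x3 uint8, red, green, blue); there is no depth.
- calibration(name): a dict with "fx", "fy", "cx", "cy" (pixels), "eye" and "attitude" of the camera in the world. Camera axes: x right, y up, looking along -z (the intrinsics and any distortion apply to the point x, -y, -z); pixel columns grow to the right and rows downward; lengths in m; the calibration is good to about 2 mm. A picture is of the moment at which its call begins. calibration takes no time and is no camera call.
- ctrl.close_job(): hands the job in; it is judged then, once.
The state is a dict: "time": time; "joint_positions": joint angles; "qd": joint speeds; "joint_torque": joint torques, N m; "position": TCP position; "tool_rot": TCP orientation; "ft_force": force on the tool from outside, world axes, zero at the start; "torque": the same for the moment, N m; "grip_width": opening from 0.0 (shut) to 1.0 (fully open); "grip_force": force on a finger pad.
Only numpy, scipy, OpenCV 4.12 (cv2) and the standard library are available. Lean on these libraries where they do the work, as an engineer would, in place of code of your own. Each camera call takes 0.05 s, during which the arm holds its last target. There are 200 camera calls.

## Task

Put the microscope slides away for the night: with the fingertips push both open drawers of the small slide cabinet fully shut, flush with its front, and only then push the end plate of the metal lock bar in as far as it goes, so that its tabs stand in front of both drawers. Leave the petri dish on the cabinet and the two small bottles beside it where they stand.

Things in the scene. Friction and masses are not known exactly. Their poses are not given: they have to be found in the camera images.
- slide_unit: low grey steel slide cabinet, fixed to the table, 140 (x, depth) x 250 (y, width) x 62 mm high; it stands anywhere near the middle of the table, turned up to 0.3 rad. Origin: centre of its underside, on the table; its x axis points from the front to the back, y to its left as the robot sees it, z up. Its front face is at x = -70 mm. Two drawers side by side (centres at y = +58 and -58 mm) slide out along its -x axis
- drawer_left (a joint): how far the left drawer (at +y) stands out, m: 0 fully shut and flush with the cabinet's front (hard stop), at most 0.085; it starts 0.03 to 0.07 out. Slides with about 1.2 N of friction, does not spring back, stays where it is left
- drawer_right (a joint): the same for the right drawer (at -y)
- drawer_left_front (a point): a point on the outer face of the left drawer's white front, at the middle of its width, 26 mm above the table; it moves with the drawer. The front is an upright plate 95 mm wide, from 6 to 54 mm above the table, 6 mm thick, with a small paper card in a thin frame, and at the middle of its top edge a notch 33 mm wide and 12 mm deep. Behind it the drawer is open at the top and holds glass slides
- drawer_right_front (a point): the same point on the right drawer's front
- lock_bar (a joint): how far the lock bar has been pushed in, along the cabinet's +y axis, m: 0 fully out to the right (unlocked; two 14 mm tabs hang before the frame, beside the drawers), 0.040 fully in against a hard stop (locked; one tab before each drawer). It starts 0 to 0.008 in. About 1.5 N of friction, no spring, stays where it is left
- lock_plate (a point): centre of the outer face (the side facing the cabinet's -y) of the upright end plate of the lock bar, 66 mm above the table, moving with the bar. The plate is 28 mm (along the cabinet's x) x 30 mm high (51 to 81 mm above the table), 6 mm thick. The bar is flat bare metal 12 mm wide lying along the top of the cabinet, 14 mm behind its front edge; unlocked, the plate's face stands 46 mm out from the cabinet's right side, locked 6 mm (the plate then lies against the side)
- petri_dish: clear round petri dish, 60 mm across, 15 mm high, loose on the rear half of the cabinet's top (62 mm above the table); leave alone. Origin: centre of its underside
- dropper_bottle: small brownish bottle with a black dropper cap, 33 mm across, 100 mm high, on the table to the left of the cabinet; leave alone. Origin: centre of its underside
- immersion_oil: small yellowish bottle with a black cap, 30 mm across, 72 mm high, on the table to the right of the cabinet, behind the lock bar's end plate; leave alone. Origin: centre of its underside

How it is judged:
On the way, in this order (a step that is already met when the one before it is completed fails the run):
1. both drawers are fully shut, the lock bar still out (value of joint each of drawer_left, drawer_right below 0.004 m and value of joint lock_bar below 0.015 m), for 0.2 s.
2. the lock bar is fully in, with both drawers shut (value of joint each of drawer_left, drawer_right below 0.004 m and value of joint lock_bar above 0.036 m), for 0.2 s.
At the end, for the whole second after the job is handed in: both drawers shut to within 4 mm, the lock bar pushed in to within 4 mm of its stop (at least 36 of 40 mm), and the petri dish and both bottles upright, at rest and within 20 mm of where they stood (all of step 2 and linear speed of each of petri_dish, dropper_bottle, immersion_oil below 0.02 m/s and angle between each of petri_dish, dropper_bottle, immersion_oil's own z axis and vertical below 0.2 rad and distance of each of petri_dish, dropper_bottle, immersion_oil from where it was at the start of the episode below 0.02 m); the robot touches nothing.
It fails at once if the petri dish is shifted more than 20 mm, lifted or tipped over (distance of petri_dish from where it was at the start of the episode above 0.02 m or angle between petri_dish's own z axis and vertical above 0.35 rad).
It fails at once if the dropper bottle is shifted more than 20 mm, lifted or tipped over (distance of dropper_bottle from where it was at the start of the episode above 0.02 m or angle between dropper_bottle's own z axis and vertical above 0.35 rad).
It fails at once if the oil bottle is shifted more than 20 mm, lifted or tipped over (distance of immersion_oil from where it was at the start of the episode above 0.02 m or angle between immersion_oil's own z axis and vertical above 0.35 rad).
It fails at once if the lock bar is pushed in by more than 15 mm while a drawer still stands out by more than 6 mm (value of joint lock_bar above 0.015 m and value of joint any of drawer_left, drawer_right above 0.006 m).
It also fails if it takes over 54 s, if anything falls off the work surface, if the arm or the gripper's body presses on something with over 40 N, if the wrist force passes 120 N, or if a joint passes its speed limit or range.

## Working session

There is one attempt and no reset: what is moved stays moved. The work goes in short steps, Python scripts to look and compute and a tool call to move; the robot and the scene stay as the last step left them, time stands still between calls to the robot, and variables do not carry over. Pictures are saved under pics/ and viewed, at most 10 in all, crops included, and the job is handed in when it is done.

Besides the shell and the picture viewer there is one more tool, called by a JSON object that holds its "op" and its "data", one argument or row to a line. apply_moves: Moves the arm, as the interface text tells. Its arguments: {"type":"object","properties":{"dp":{"type":"array"},"twist":{"type":"array"},"fingers":{"type":"array"},"newtons":{"type":"number"}},"required":["dp","twist","fingers"]}

```bash
mkdir -p pics; ls; python3 - <<'E'
from bench import ctrl,get_image,calibration
import cv2
for n in("top","scene"):
    cv2.imwrite(f"pics/{n}0.png",cv2.resize(get_image(n),(800,600))[:,:,::-1]); print(n,calibration(n))
s=ctrl.get_state();print(s["time"],s["position"],s["tool_rot"],s["ft_force"],s["grip_width"])
E
```

```text
pics
top {'fx': 349.5198050273288, 'fy': 349.5198050273288, 'cx': 260.8489728101697, 'cy': 195.31019706971372, 'eye': array([0.49290798, 0.07699041, 0.93574773]), 'attitude': array([ 0.08076272, -0.08579702, -1.58547834])}
scene {'fx': 382.4241412449188, 'fy': 382.4241412449188, 'cx': 256.454324820249, 'cy': 186.30454304181936, 'eye': array([ 0.26365335, -0.47296432,  0.60093127]), 'attitude': array([ 0.88742141, -0.23683729, -0.53117484])}
0.1 [0.22020589 0.61104817 0.22155925] [-5.40436596e-01 -3.09456546e+00  2.68636713e-03] [ 0.61857421 -0.2448557   0.27694566] 0.9937146723318724
```

View pics/top0.png

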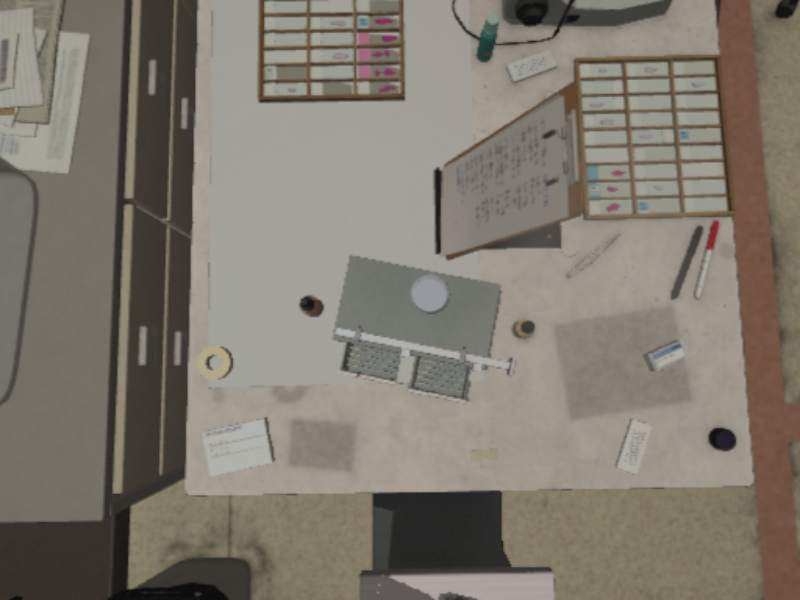

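View pics/scene0.png

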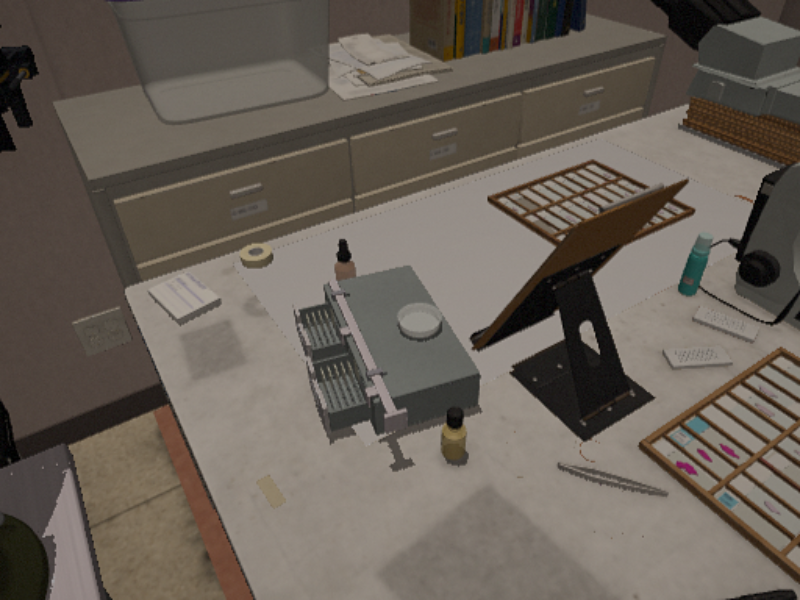

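The top view shows the cabinet at about (415,320), with the drawers opening towards the robot and the plate at (512,366). The oil bottle is at (525,328), the dropper at (311,306). Next I'll enlarge it.

```bash
cat > h.py <<'E'
import numpy as np
from bench import ctrl,get_image,calibration
from scipy.spatial.transform import Rotation as R
def ray(n,u,v,z):
    c=calibration(n);d=R.from_rotvec(c["attitude"]).apply([(u-c["cx"])/c["fx"],-(v-c["cy"])/c["fy"],-1])
    return c["eye"]+d*(z-c["eye"][2])/d[2]
def proj(n,p):
    c=calibration(n);q=R.from_rotvec(c["attitude"]).inv().apply(np.array(p)-c["eye"])
    return np.stack([c["cx"]+c["fx"]*q[...,0]/-q[...,2],c["cy"]+c["fy"]*q[...,1]/q[...,2]],-1)
E
python3 - <<'E'
from h import *
import cv2
t=get_image("top")[155:267,190:346];s=get_image("scene")[150:305,180:320]
cv2.imwrite("pics/t1.png",cv2.resize(t,None,fx=5,fy=5,interpolation=cv2.INTER_CUBIC)[:,:,::-1])
cv2.imwrite("pics/s1.png",cv2.resize(s,None,fx=3.8,fy=3.8,interpolation=cv2.INTER_CUBIC)[:,:,::-1])
for u,v in((350,257),(499,284),(335,340)): print(ray("top",u/1.5625,v/1.5625,.062))
E
```

```text
[0.6658377  0.16561397 0.062     ]
[ 0.61769387 -0.07487554  0.062     ]
[0.53160711 0.1902811  0.062     ]
```

View pics/t1.png

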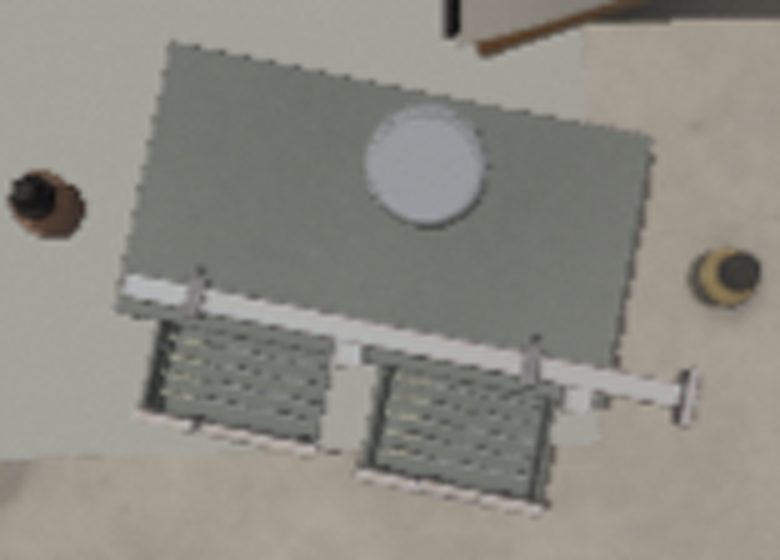

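View pics/s1.png

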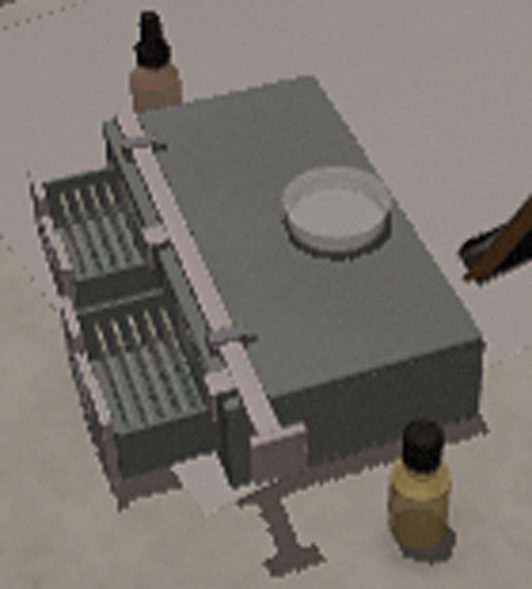

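The crops show the cabinet-top corners at BL(172,44), BR(652,137), FL(118,310) and FR(605,403). The drawer front edges run (140,412)-(315,450) and (360,475)-(543,512). The plate top is at (690,397), and the oil cap at (740,270).

```bash
cat >> h.py <<'E'
def crop(x,y,z): return ray("top",(x+.5)/5-.5+190,(y+.5)/5-.5+155,z)
E
python3 - <<'E'
from h import *
from scipy.optimize import least_squares
L=np.array([[70,125],[70,-125],[-70,125],[-70,-125]])/1000
P=np.array([crop(*c,.062)[:2] for c in((172,44),(652,137),(118,310),(605,403))])
rot=lambda a:np.array([[np.cos(a),-np.sin(a)],[np.sin(a),np.cos(a)]])
r=least_squares(lambda q:(L@rot(q[2]).T+q[:2]-P).ravel(),[.6,.05,0]);q=r.x
print("pose",q,"res mm",(r.fun*1000).round(1))
loc=lambda p:((rot(q[2]).T@(p[:2]-q[:2]))*1000).round(1)
for n,x,y,z in(("dl",140,412,.054),("dl",315,450,.054),("dr",360,475,.054),("dr",543,512,.054),("plate",690,397,.081),("plate",697,400,.081),("oilcap",740,270,.072),("drop",32,195,.1),("dish",425,165,.077)):
    print(n,loc(crop(x,y,z)),crop(x,y,z).round(3))
# scene check
w=lambda x,y,z:np.r_[rot(q[2])@[x,y]+q[:2],z]
for p in((.07,.125,.062),(.07,-.125,.062),(-.07,-.125,0)): print((proj("scene",w(*p))-[180,150])*3.8)
T=R.from_rotvec(ctrl.get_state()["tool_rot"]).as_matrix();print(T.round(3))
E
```

```text
pose [ 0.57596232  0.05846687 -0.20663388] res mm [ 1.5  0.8  1.8 -1.8 -1.1  1.9 -2.2 -1. ]
dl [-116.3  103.3] [0.483 0.183 0.054]
dl [-118.3   13.6] [0.463 0.096 0.054]
dr [-126.2  -10.8] [0.45  0.074 0.054]
dr [-126.8 -103.8] [ 0.431 -0.017  0.054]
plate [ -57.7 -161. ] [ 0.486 -0.087  0.081]
plate [ -58.5 -164.6] [ 0.485 -0.091  0.081]
oilcap [   8.9 -176.4] [ 0.548 -0.116  0.072]
drop [-23.  169.9] [0.588 0.229 0.1  ]
dish [ 30.2 -13.4] [0.603 0.039 0.077]
[312.35015265  70.95822547]
[487.76432758 334.18181144]
[233.58699863 491.57623532]
[[-0.941  0.339 -0.   ]
 [ 0.339  0.941 -0.001]
 [-0.    -0.001 -1.   ]]
```

```bash
cat >> h.py <<'E'
Q=np.array([.57596,.05847,-.20663])
RC=R.from_euler('z',Q[2])
def need(*targets):
    s=ctrl.get_state();T=R.from_rotvec(s["tool_rot"]);p=s["position"]
    l=RC.inv().apply(np.array(p)-[Q[0],Q[1],0])
    print("t",s["time"],"local mm",(l*1000).round(1),"rad",np.hypot(*p[:2]).round(3),"F local",RC.inv().apply(s["ft_force"]).round(2))
    want=R.from_matrix(RC.as_matrix()@np.diag([-1,1,-1.]))
    print("twist",(T.inv()*want).as_rotvec().round(3))
    for t in targets:
        w=RC.apply(t)+[Q[0],Q[1],0]
        print(t,"tool dp",want.inv().apply(w-p).round(4),"cur-axes",T.inv().apply(w-p).round(4),"rad",np.hypot(*w[:2]).round(3))
E
python3 -c "
from h import *
need((-.140,.055,.2),(-.150,-.05,.2))"
```

```text
t 0.2 local mm [-461.5  468.   221.9] rad 0.65 F local [-0.69 -0.42 -0.19]
twist [-0.001 -0.    -0.139]
(-0.14, 0.055, 0.2) tool dp [-0.3215 -0.413   0.0219] cur-axes [-0.3757 -0.3644  0.0223] rad 0.472
(-0.15, -0.05, 0.2) tool dp [-0.3115 -0.518   0.0219] cur-axes [-0.3804 -0.4697  0.0225] rad 0.421
```

{"op": "apply_moves", "data": {
  "dp": [
    [0,0,0],
    [-0.02,-0.026,0],
    [-0.02,-0.026,0],
    [-0.02,-0.026,0],
    [-0.02,-0.026,0],
    [-0.02,-0.026,0],
    [-0.02,-0.026,0],
    [-0.02,-0.026,0],
    [-0.02,-0.026,0],
    [-0.02,-0.026,0]
  ],
  "twist": [
    [0,0,-0.139],
    [0,0,0],
    [0,0,0],
    [0,0,0],
    [0,0,0],
    [0,0,0],
    [0,0,0],
    [0,0,0],
    [0,0,0],
    [0,0,0]
  ],
  "fingers": [1,1,1,1,1,1,1,1,1,1]
}}

```text
time: 1.2
position: [0.3488, 0.3442, 0.2225]
tool_rot: [0.324, 3.125, 0.0]
ft_force: [0.5, -0.1, -0.4]
grip_width: 0.17
grip_force: 0.0
```

```bash
python3 -c "
from h import *
need((-.142,.055,.2),(-.142,.055,.03))"
```

```text
t 1.2 local mm [-280.9  233.1  222.5] rad 0.49 F local [ 0.46  0.02 -0.36]
twist [ 0.  0. -0.]
(-0.142, 0.055, 0.2) tool dp [-0.1389 -0.1781  0.0225] cur-axes [-0.1389 -0.178   0.0225] rad 0.47
(-0.142, 0.055, 0.03) tool dp [-0.1389 -0.1781  0.1925] cur-axes [-0.1389 -0.1781  0.1925] rad 0.47
```

{"op": "apply_moves", "data": {
  "dp": [
    [-0.0198,-0.0254,0],
    [-0.0198,-0.0254,0],
    [-0.0198,-0.0254,0],
    [-0.0198,-0.0254,0],
    [-0.0198,-0.0254,0],
    [-0.0198,-0.0254,0],
    [-0.0198,-0.0254,0],
    [0,0,0.04],
    [0,0,0.04],
    [0,0,0.03]
  ],
  "twist": [
    [0,0,0],
    [0,0,0],
    [0,0,0],
    [0,0,0],
    [0,0,0],
    [0,0,0],
    [0,0,0],
    [0,0,0],
    [0,0,0],
    [0,0,0]
  ],
  "fingers": [1,1,1,1,1,1,1,1,1,1]
}}

```text
time: 2.2
position: [0.4467, 0.1424, 0.1105]
tool_rot: [-0.325, -3.123, 0.001]
ft_force: [0.5, -0.5, 0.6]
grip_width: 0.004
grip_force: 0.0
```

```bash
python3 -c "
from h import *
import cv2
need((-.142,.055,.03),(-.142,.055,.10))
a=get_image('top')[140:290,170:370];b=get_image('scene')[120:320,140:340]
cv2.imwrite('pics/m1.png',np.hstack([cv2.resize(a,(440,330)),cv2.resize(b,(330,330))])[:,:,::-1])"
```

```text
t 2.2 local mm [-143.7   55.6  110.5] rad 0.469 F local [ 0.55 -0.35  0.56]
twist [-0.001 -0.001 -0.001]
(-0.142, 0.055, 0.03) tool dp [-0.0017 -0.0006  0.0805] cur-axes [-0.0018 -0.0006  0.0805] rad 0.47
(-0.142, 0.055, 0.1) tool dp [-0.0017 -0.0006  0.0105] cur-axes [-0.0017 -0.0006  0.0105] rad 0.47
```

View pics/m1.png

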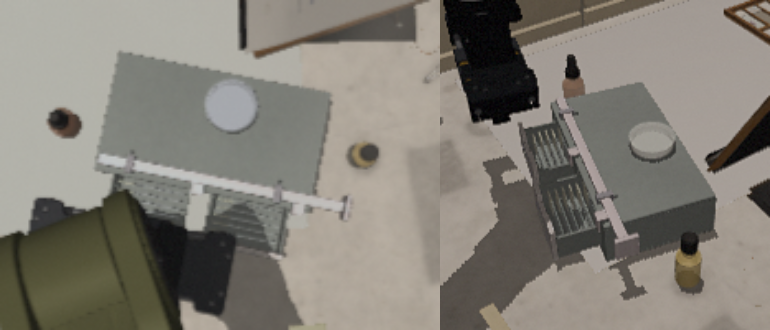

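Everything is undisturbed, and the gripper hangs in front of the left drawer. I'll descend and push.

{"op": "apply_moves", "data": {
  "dp": [
    [0,0,0.03],
    [0,0,0.03],
    [0,0,0.02],
    [-0.008,0,0],
    [-0.008,0,0],
    [-0.008,0,0],
    [-0.008,0,0],
    [-0.008,0,0],
    [-0.008,0,0],
    [-0.008,0,0]
  ],
  "twist": [
    [0,0,0],
    [0,0,0],
    [0,0,0],
    [0,0,0],
    [0,0,0],
    [0,0,0],
    [0,0,0],
    [0,0,0],
    [0,0,0],
    [0,0,0]
  ],
  "fingers": [1,1,1,1,1,1,1,1,1,1]
}}

```text
time: 3.3
position: [0.5035, 0.1317, 0.033]
tool_rot: [0.324, 3.124, 0.001]
ft_force: [-0.9, 1.1, 1.1]
grip_width: 0.007
grip_force: 0.8
```

```bash
python3 -c "
from h import *
need((-.080,.055,.03))"
```

```text
t 3.3 local mm [-86.   56.8  33. ] rad 0.52 F local [-1.16  0.91  1.13]
twist [ 0.001  0.001 -0.   ]
(-0.08, 0.055, 0.03) tool dp [-0.006  -0.0018  0.003 ] cur-axes [-0.006  -0.0018  0.003 ] rad 0.525
```

Now in contact and sliding. I'll finish in small steps.

{"op": "apply_moves", "data": {
  "dp": [
    [-0.002,0,0],
    [-0.002,0,0],
    [-0.002,0,0],
    [0,0,0]
  ],
  "twist": [
    [0,0,0],
    [0,0,0],
    [0,0,0],
    [0,0,0]
  ],
  "fingers": [1,1,1,1]
}}

```text
time: 3.7
position: [0.5084, 0.1303, 0.0325]
tool_rot: [0.324, 3.125, -0.0]
ft_force: [0.5, 0.7, -1.5]
grip_width: 0.004
grip_force: 0.1
```

```bash
python3 -c "
from h import *
need()"
```

```text
t 3.7 local mm [-80.8  56.4  32.5] rad 0.525 F local [ 0.32  0.79 -1.46]
twist [-0.  0. -0.]
```

{"op": "apply_moves", "data": {
  "dp": [
    [-0.002,0,0],
    [-0.002,0,0],
    [-0.002,0,0],
    [0,0,0]
  ],
  "twist": [
    [0,0,0],
    [0,0,0],
    [0,0,0],
    [0,0,0]
  ],
  "fingers": [1,1,1,1]
}}

```text
time: 4.1
position: [0.5084, 0.1302, 0.0321]
tool_rot: [-0.321, -3.113, 0.001]
ft_force: [-15.9, 0.8, 13.0]
grip_width: 0.005
grip_force: 7.9
```

```bash
python3 -c "
from h import *
need()"
```

```text
t 4.1 local mm [-80.8  56.4  32.1] rad 0.525 F local [-15.78  -2.45  12.99]
twist [-0.002 -0.012  0.001]
```

{"op": "apply_moves", "data": {
  "dp": [
    [0.015,0,0],
    [0.02,0,0],
    [0,0,-0.03],
    [0,0,-0.03],
    [0.01,-0.022,0],
    [0.01,-0.022,0],
    [0.01,-0.022,0],
    [0.005,-0.022,0],
    [0,0,0],
    [0,0,0]
  ],
  "twist": [
    [0,0,0],
    [0,0,0],
    [0,0,0],
    [0,0,0],
    [0,0,0],
    [0,0,0],
    [0,0,0],
    [0,0,0],
    [0,0,0],
    [0,0,0]
  ],
  "fingers": [1,1,1,1,1,1,1,1,1,1]
}}

```text
time: 5.1
position: [0.4282, 0.0575, 0.0929]
tool_rot: [0.326, 3.123, 0.002]
ft_force: [0.2, 0.8, -0.8]
grip_width: 0.005
grip_force: 0.0
```

```bash
python3 -c "
from h import *
import cv2
need((-.145,-.033,.032))
a=get_image('top')[140:290,170:370];b=get_image('scene')[120:320,140:340]
cv2.imwrite('pics/m2.png',np.hstack([cv2.resize(a,(440,330)),cv2.resize(b,(330,330))])[:,:,::-1])"
```

```text
t 5.1 local mm [-144.5  -31.3   92.9] rad 0.432 F local [ 0.07  0.83 -0.81]
twist [ 0.001  0.001 -0.001]
(-0.145, -0.033, 0.032) tool dp [ 0.0005 -0.0017  0.0609] cur-axes [ 0.0006 -0.0018  0.0609] rad 0.431
```

View pics/m2.png

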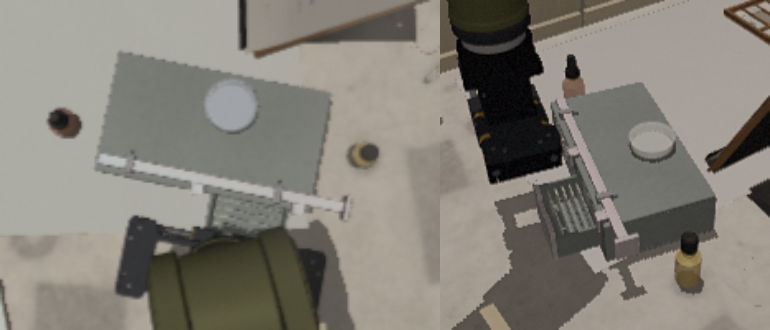

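The left drawer is shut and the gripper is in front of the right one. I'll descend and push the same way; the stop should come near local x = -81.

{"op": "apply_moves", "data": {
  "dp": [
    [0,0,0.03],
    [0,0,0.03],
    [0,0,0],
    [-0.008,0,0],
    [-0.008,0,0],
    [-0.008,0,0],
    [-0.008,0,0],
    [-0.008,0,0],
    [-0.008,0,0],
    [-0.006,0,0]
  ],
  "twist": [
    [0,0,0],
    [0,0,0],
    [0,0,0],
    [0,0,0],
    [0,0,0],
    [0,0,0],
    [0,0,0],
    [0,0,0],
    [0,0,0],
    [0,0,0]
  ],
  "fingers": [1,1,1,1,1,1,1,1,1,1]
}}

```text
time: 6.2
position: [0.4816, 0.0462, 0.0329]
tool_rot: [0.324, 3.124, 0.0]
ft_force: [-1.9, 0.9, 0.1]
grip_width: 0.001
grip_force: 0.7
```

{"op": "apply_moves", "data": {
  "dp": [
    [-0.004,0,0],
    [-0.004,0,0],
    [-0.003,0,0],
    [-0.003,0,0],
    [0,0,0]
  ],
  "twist": [
    [0,0,0],
    [0,0,0],
    [0,0,0],
    [0,0,0],
    [0,0,0]
  ],
  "fingers": [1,1,1,1,1]
}}

```text
time: 6.7
position: [0.4897, 0.0442, 0.0318]
tool_rot: [-0.323, -3.115, 0.0]
ft_force: [-11.0, 2.3, 9.1]
grip_width: 0.004
grip_force: 6.1
```

```bash
python3 -c "
from h import *
need()"
```

```text
t 6.7 local mm [-81.5 -31.7  31.8] rad 0.492 F local [-11.29  -0.     9.12]
twist [-0.001 -0.01   0.   ]
```

{"op": "apply_moves", "data": {
  "dp": [
    [0.015,0,0],
    [0.015,0,0],
    [0,0,-0.04],
    [0,0,-0.04],
    [0,-0.03,0],
    [0,-0.03,0],
    [0,-0.03,0],
    [-0.01,-0.03,0],
    [-0.02,-0.03,0],
    [-0.02,-0.025,0]
  ],
  "twist": [
    [0,0,0],
    [0,0,0],
    [0,0,0],
    [0,0,0],
    [0,0,0],
    [0,0,0],
    [0,0,0],
    [0,0,0],
    [0,0,0],
    [0,0,0]
  ],
  "fingers": [1,1,1,1,1,1,1,1,1,1]
}}

```text
time: 7.7
position: [0.4782, -0.1341, 0.113]
tool_rot: [0.325, 3.123, 0.0]
ft_force: [-0.3, 0.1, 0.2]
grip_width: 0.006
grip_force: 0.0
```

```bash
python3 -c "
from h import *
import cv2
need((-.057,-.2,.064))
a=get_image('top')[140:290,170:370];b=get_image('scene')[120:320,140:340]
cv2.imwrite('pics/m3.png',np.hstack([cv2.resize(a,(440,330)),cv2.resize(b,(330,330))])[:,:,::-1])"
```

```text
t 7.7 local mm [ -56.2 -208.5  113. ] rad 0.497 F local [-0.26  0.    0.18]
twist [ 0.     0.002 -0.001]
(-0.057, -0.2, 0.064) tool dp [0.0008 0.0085 0.049 ] cur-axes [0.0009 0.0085 0.049 ] rad 0.495
```

View pics/m3.png

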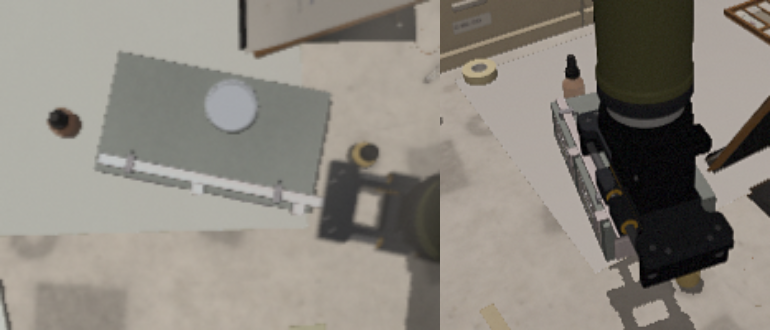

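Both drawers are shut and the tool is outside the plate. I'll descend and push along +y.

{"op": "apply_moves", "data": {
  "dp": [
    [0,0,0.025],
    [0,0,0.025],
    [0,0,0],
    [0,0.008,0],
    [0,0.008,0],
    [0,0.008,0],
    [0,0.008,0],
    [0,0.008,0],
    [0,0.006,0],
    [0,0.006,0]
  ],
  "twist": [
    [0,0,0],
    [0,0,0],
    [0,0,0],
    [0,0,0],
    [0,0,0],
    [0,0,0],
    [0,0,0],
    [0,0,0],
    [0,0,0],
    [0,0,0]
  ],
  "fingers": [1,1,1,1,1,1,1,1,1,1]
}}

```text
time: 8.8
position: [0.489, -0.0809, 0.0629]
tool_rot: [0.324, 3.124, -0.001]
ft_force: [-0.2, -2.1, 0.3]
grip_width: 0.007
grip_force: 0.9
```

{"op": "apply_moves", "data": {
  "dp": [
    [0,0.004,0],
    [0,0.003,0],
    [0,0.002,0],
    [0,0,0]
  ],
  "twist": [
    [0,0,0],
    [0,0,0],
    [0,0,0],
    [0,0,0]
  ],
  "fingers": [1,1,1,1]
}}

```text
time: 9.2
position: [0.4902, -0.0718, 0.0624]
tool_rot: [-0.324, -3.124, -0.001]
ft_force: [0.0, -1.0, 0.1]
grip_width: 0.007
grip_force: 0.0
```

```bash
python3 -c "
from h import *
need()"
```

```text
t 9.2 local mm [ -57.3 -145.1   62.4] rad 0.495 F local [ 0.22 -0.93  0.07]
twist [ 0.    -0.001  0.   ]
```

Not at the stop yet, so I'll push until the force rises.

{"op": "apply_moves", "data": {
  "dp": [
    [0,0.003,0],
    [0,0.003,0],
    [0,0.003,0],
    [0,0,0]
  ],
  "twist": [
    [0,0,0],
    [0,0,0],
    [0,0,0],
    [0,0,0]
  ],
  "fingers": [1,1,1,1]
}}

```text
time: 9.6
position: [0.4914, -0.0656, 0.0624]
tool_rot: [-0.326, -3.124, 0.005]
ft_force: [-1.8, -6.8, 1.4]
grip_width: 0.004
grip_force: 3.2
```

```bash
python3 -c "
from h import *
need()"
```

```text
t 9.6 local mm [ -57.3 -138.8   62.4] rad 0.496 F local [-0.37 -6.98  1.4 ]
twist [-0.003 -0.001 -0.001]
```

{"op": "apply_moves", "data": {
  "dp": [
    [0,0.002,0],
    [0,0.002,0],
    [0,0,0]
  ],
  "twist": [
    [0,0,0],
    [0,0,0],
    [0,0,0]
  ],
  "fingers": [1,1,1]
}}

```text
time: 9.9
position: [0.4914, -0.0655, 0.0625]
tool_rot: [-0.329, -3.122, 0.012]
ft_force: [-3.0, -14.3, 2.9]
grip_width: 0.009
grip_force: 7.1
```

{"op": "apply_moves", "data": {
  "dp": [
    [0,-0.012,0],
    [0,-0.02,0],
    [0,-0.02,0],
    [0,0,-0.04],
    [0,0,-0.04],
    [0.04,0,-0.02],
    [0.04,-0.02,0],
    [0,-0.04,0],
    [0,-0.04,0],
    [0,-0.03,0]
  ],
  "twist": [
    [0,0,0],
    [0,0,0],
    [0,0,0],
    [0,0,0],
    [0,0,0],
    [0,0,0],
    [0,0,0],
    [0,0,0],
    [0,0,0],
    [0,0,0]
  ],
  "fingers": [1,1,1,1,1,1,1,1,1,1]
}}

```text
time: 10.9
position: [0.3767, -0.2223, 0.1629]
tool_rot: [0.324, 3.123, 0.003]
ft_force: [0.7, 0.2, -1.0]
grip_width: 0.002
grip_force: 0.0
```

```bash
python3 -c "
from h import *
import cv2
need()
a=get_image('top')[140:290,170:370];b=get_image('scene')[120:320,140:340]
cv2.imwrite('pics/m4.png',np.hstack([cv2.resize(a,(440,330)),cv2.resize(b,(330,330))])[:,:,::-1])"
```

```text
t 10.9 local mm [-137.4 -315.7  162.9] rad 0.437 F local [ 0.64  0.32 -1.04]
twist [ 0.002  0.002 -0.   ]
```

View pics/m4.png

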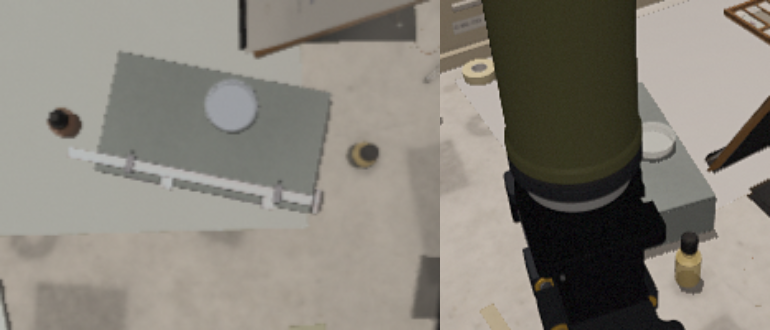

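The plate at (318,201) lies against the cabinet side, and the tabs at (167,182) and (270,200) stand in front of the shut drawers. The dish and both bottles haven't moved.

```bash
python3 -c "
from bench import ctrl
print(ctrl.close_job())"
```

```text
the job is handed in; nothing more can be done
None
```

Both drawers were pushed shut to their stops, then the lock bar fully in; the last picture shows the dish and both bottles where they stood, and I handed the job in at about 11 s (no verdict was returned).

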